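# Open the large parts hopper

## Robot

A 7-joint arm with a two-finger parallel gripper is mounted at the origin on a cart in front of the work surface, level with it; the furniture and walls round the work are solid. World frame = base frame: x ahead of the robot, y to its left, z up, the work surface at z = 0. Lengths are in m, angles in rad, forces in N, time in s.
With the tool pointing down it reaches from about 0.4 to 0.85 m from the base axis. Payload 10.4 kg.
Tool frame: the origin (TCP) lies midway between the tips of the shut fingers; the grasp point (between the pads) lies 19 mm behind it; z points along the fingers, y is the line along which they close (so a half turn about z gives the same grasp; the last joint's range is limited). The gripper opens to 87 mm and grips with 3 to 60 N. Pads are 19 mm wide; open, the fingers measure 117 mm over their backs; the gripper's body (75 mm by 190 mm) begins 51 mm behind the grasp point.
Start: joints at [-1.163, 0.332, -0.065, 1.46, 0.022, 1.35, -0.088], TCP at [0.261, 0.568, 0.223] pointing down, gripper open.
Joint ranges: [-2.6, 2.6], [-0.5, 2.12], [-1.47, 1.34], [0.16, 2.42], [-1.27, 4.41], [0.06, 2.06], [-2.6, 2.6]. Speed limits (rad/s): [2.22, 2.22, 2.79, 2.79, 3.14, 3.14, 3.14].

## Interface

Orientations are given as a unit quaternion [x, y, z, w].
In Python, from bench import sensors, eyes, order gives the robot as it stands.
- The arm moves only by the tool arm_command, never from a script. Its argument "steps" is a list of rows, each an object with "rot": the turn, a rotation vector about the world's x, y, z in degrees, a list of three; "slide": the shift along the world's x, y, z in m, a list of three; "grip": the opening, from 0 (shut) to 1 (fully open). A call has exactly 8 rows; each row shifts and turns the commanded pose from where the row before left it; what a row does not reach is not made up. A row lasts 1/8 s, in which the tool goes at most 62.5 mm and 10.7 degrees, less where a joint would pass 70% of its speed; a pose out of reach is approached as far as the arm can. A call with a gripper value outside its range is refused whole. The fingers move at their own pace and stop on an object; "newtons" is the grip in N (left out, the last holds). Time passes only in rows, so rows that do not move let the fingers close, or fill a call up. It gives the time, the measured TCP pose, the force, the opening and the grip force at its end, in the units of the state.
- sensors.read_state(): the state, without advancing time (a new reading comes with each control period).
- eyes.camera(name): name is "side" or "top"; returns a dict with "pixels" (420x560x3 uint8, red, green, blue), "intrinsics" (3x3 intrinsics, pixels), "k1" (the pictures are not rectified: a ray, as slopes to the right and down, at radius r is drawn at 1 + k1 r^2 times it, then the intrinsics apply), "pose" (4x4, takes a point from camera to world coordinates). Camera axes: x right, y down, z forward; pixel columns grow to the right and rows downward; lengths in m; the calibration is good to about 2 mm. A picture is of the moment at which its call begins. There is no depth.
- order.close_job(): hands the job in; it is judged then, once.
Trained networks look in a picture, given as the dict that the camera call returned (one of the last four; its "shot" number tells which), for a name from the list of things; names that differ only in an ending like _2 or _b are one class to them, and where a whole thing is asked for, a point or a joint stands for the part that bears it (a point fixed in the world has none). Each returns a list of dicts, best first, with "conf" (0 to 1); they miss things now and then, are a little off and sometimes report something else, mostly with a low value. They report only what shows in the picture. A call takes as long as a camera call.
- eyes.look_for(name, picture): "bbox" ([left, top, right, bottom] in pixels, round what is visible of it).
The state is a dict: "time": time; "joint_positions": joint angles; "joint_vel": joint speeds; "joint_torque": joint torques, N m; "ee_pos": TCP position; "eef_rot": TCP orientation; "ft_force": force on the tool from outside, world axes, zero at the start; "torque": the same for the moment, N m; "width": finger opening in m; "grip_force": force on a finger pad.
Only numpy, scipy, OpenCV 4.12 (cv2) and the standard library are available. Lean on these libraries where they do the work, as an engineer would, in place of code of your own. Each camera call takes 0.05 s, during which the arm holds its last target. There are 200 camera calls.

## Task

Two steel balls wait in the larger of the two bench hoppers. Draw that hopper's slide gate out by its knob, all the way to its end stop, so that the balls drop into the tray below, then let go. Leave the smaller hopper's gate shut.

Things in the scene. Friction and masses are not known exactly. Their poses are not given: they have to be found in the camera images.
- large_hopper: Larger of two round steel funnel hoppers on stands screwed to the bench: mouth 112 mm wide, rim 190 mm high (the smaller: 64 and 160 mm, about 30 cm to one side, same stand and gate). Origin on the bench under the funnel's centre, z up; the gate draws out along -x, roughly towards the robot. Under the throat an open tray 108 x 100 mm (x, y), rim 47 mm high. Stand: x -73 to 57, y -78 to 78 mm.
- large_gate (a joint): Travel of the large hopper's slide gate, m: 0 shut, 0.065 at its end stop; starts between 0 and 0.005. Slides along the hopper's -x, stays where left, takes about 3 N. A dark 3 mm steel plate 95 mm above the bench, with a tongue 36 mm wide reaching out in front that carries the knob.
- large_gate_knob (a point): The large gate's upright black round knob, 20 mm in diameter; point on its axis 125 mm above the bench, at the middle of its grip (104 to 142 mm high; below is a 30 mm collar). Moves with the gate; at hopper x = -115 mm less the travel, y = 0. Axes as the hopper's: pull along -x. Shut, 49 mm clear of the funnel's rim; the tongue ends 15 mm beyond it.
- small_gate (a joint): Travel of the small hopper's identical gate, m: 0 shut, 0.065 at its stop. It starts shut (0 to 0.005).
- ball_1_center (a point): Centre of a bright steel ball, 22 mm diameter, loose in the throat of the large hopper (50 mm inner diameter), resting on its gate.
- ball_2_center (a point): Centre of the second, equal steel ball, beside the first.

How it is judged:
At the end, for the whole second after the job is handed in: The large hopper's gate is drawn out to within 10 mm of its end stop (joint above 0.055), both balls lie in that hopper's tray (within its walls, centres below 40 mm), and the small hopper's gate is still shut (joint below 0.010) (value of joint large_gate above 0.055 m and value of joint small_gate below 0.01 m and x of ball_1_center in the frame of large_hopper between -0.05 and 0.05 m and y of ball_1_center in the frame of large_hopper between -0.046 and 0.046 m and z of each of ball_1_center, ball_2_center in the frame of large_hopper below 0.04 m and x of ball_2_center in the frame of large_hopper between -0.05 and 0.05 m and y of ball_2_center in the frame of large_hopper between -0.046 and 0.046 m); the robot touches nothing.
It fails at once if the small hopper's gate is opened (10 mm or more) (value of joint small_gate above 0.01 m).
It also fails if it takes over 29 s, if anything falls off the work surface, if the arm or the gripper's body presses on something with over 40 N, if the wrist force passes 120 N, or if a joint passes its speed limit or range.

## Working session

There is one attempt and no reset: what is moved stays moved. The work goes in short steps, Python scripts to look and compute and a tool call to move; the robot and the scene stay as the last step left them, time stands still between calls to the robot, and variables do not carry over. Pictures are saved under pics/ and viewed, at most 10 in all, crops included, and the job is handed in when it is done.

Besides the shell and the picture viewer there is one more tool, called after ">>>" as name(argument=value, ...) on one line, values as JSON. arm_command: Moves the arm, as the interface text tells. Its arguments: {"type":"object","properties":{"steps":{"type":"array","items":{"type":"object","properties":{"rot":{"type":"array","items":{"type":"number"}},"slide":{"type":"array","items":{"type":"number"}},"grip":{"type":"number"}}}},"newtons":{"type":"number"}},"required":["steps"]}

```bash
mkdir -p pics; cat > h.py <<'E'
import numpy as np, cv2
from bench import sensors, eyes, order
def ray(p,u,v):
    K=p["intrinsics"];d=np.array([(u-K[0,2])/K[0,0],(v-K[1,2])/K[1,1]]);s=d.copy()
    for _ in range(30): s=d/(1+p["k1"]*(s@s))
    T=np.array(p["pose"]);return T[:3,3],T[:3,:3]@np.array([s[0],s[1],1])
def at_z(p,u,v,z):
    o,d=ray(p,u,v);return o+d*(z-o[2])/d[2]
def proj(p,X):
    T=np.array(p["pose"]);c=T[:3,:3].T@(np.array(X)-T[:3,3]);s=c[:2]/c[2];s=s*(1+p["k1"]*(s@s))
    K=p["intrinsics"];return K[0,0]*s[0]+K[0,2],K[1,1]*s[1]+K[1,2]
E
python3 - <<'E'
from h import *
st=sensors.read_state();print(st["ee_pos"],st["eef_rot"],st["width"],st["time"])
for n in("top","side"):
    p=eyes.camera(n);p["intrinsics"]=np.array(p["intrinsics"])
    cv2.imwrite(f"pics/{n}0.png",np.array(p["pixels"])[:,:,::-1])
    print(n,np.round(p["pose"],3).tolist(),p["k1"])
    for q in("large_hopper","large_gate_knob","large_gate","ball_1_center"):
        for d in eyes.look_for(q,p)[:3]:
            b=d["bbox"];print(q,np.round(b),round(d["conf"],2),np.round(at_z(p,(b[0]+b[2])/2,(b[1]+b[3])/2,.125),3))
E
```

```text
[0.26084737 0.5675443  0.2217507 ] [ 2.13721845e-01  9.76894297e-01 -7.00900159e-04 -1.19647023e-04] 0.08671936135251078 0.0
top [[-0.01, -0.997, 0.074, 0.517], [-0.999, 0.007, -0.038, 0.152], [0.038, -0.074, -0.997, 0.939], [0.0, 0.0, 0.0, 1.0]] 0.026988565750650423
large_gate_knob [310. 170. 344. 245.] 0.7 [0.58  0.007 0.125]
large_gate [308. 172. 342. 243.] 0.66 [0.581 0.012 0.125]
ball_1_center [309. 170. 344. 244.] 0.63 [0.581 0.008 0.125]
side [[0.997, 0.052, -0.065, 0.633], [0.083, -0.647, 0.758, -0.489], [-0.003, -0.761, -0.649, 0.65], [0.0, 0.0, 0.0, 1.0]] 0.018929204504528636
large_hopper [232. 206. 340. 326.] 0.75 [ 0.603 -0.035  0.125]
large_gate_knob [233. 240. 318. 279.] 0.91 [ 0.584 -0.022  0.125]
large_gate [236. 239. 318. 279.] 0.59 [ 0.586 -0.019  0.125]
```

View pics/top0.png

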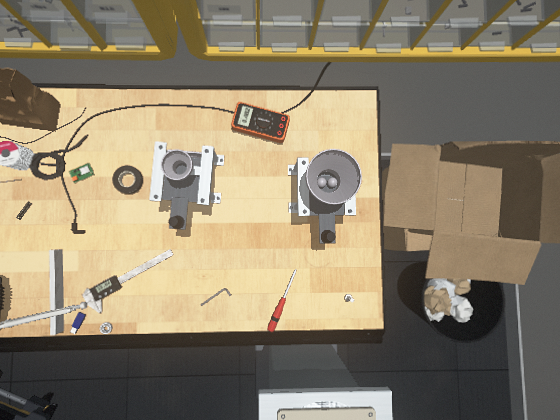

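View pics/side0.png

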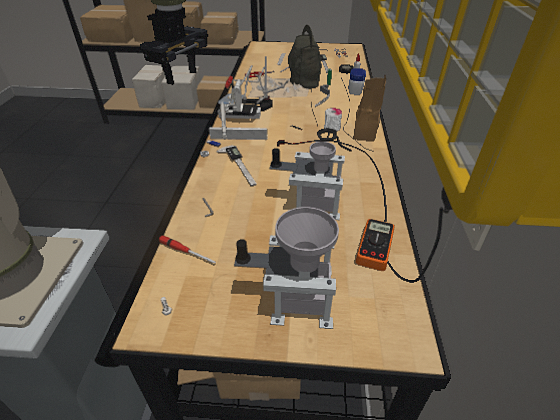

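The top view shows the large funnel (rim centre about (332,177)), with both balls inside near (328,182) and its knob near (328,236). The small hopper is on the left, with its knob at (177,222). In the side view the large knob spans about (241,240)–(243,264). I'll zoom in for accurate pixels.

```bash
python3 - <<'E'
from h import *
a=cv2.imread("pics/top0.png")[140:250,280:380];b=cv2.imread("pics/side0.png")[200:310,225:345]
f=lambda i:cv2.resize(i,None,fx=3.6,fy=3.6,interpolation=cv2.INTER_CUBIC)
cv2.imwrite("pics/z.png",np.hstack([f(a),f(b)]))
t=eyes.camera("top");s=eyes.camera("side")
print("knob top z.142",at_z(t,327.5,237,.142),"rim centre",at_z(t,332,177,.19),"side knob",at_z(s,241.5,242,.142),at_z(s,242,252,.125))
print("rim side",at_z(s,307,230,.19))
E
```

```text
knob top z.142 [0.51729959 0.01120212 0.142     ] rim centre [0.63622874 0.00831131 0.19      ] side knob [0.51861113 0.00159522 0.142     ] [ 0.51988219 -0.00766608  0.125     ]
rim side [ 0.6381695  -0.00683386  0.19      ]
```

View pics/z.png

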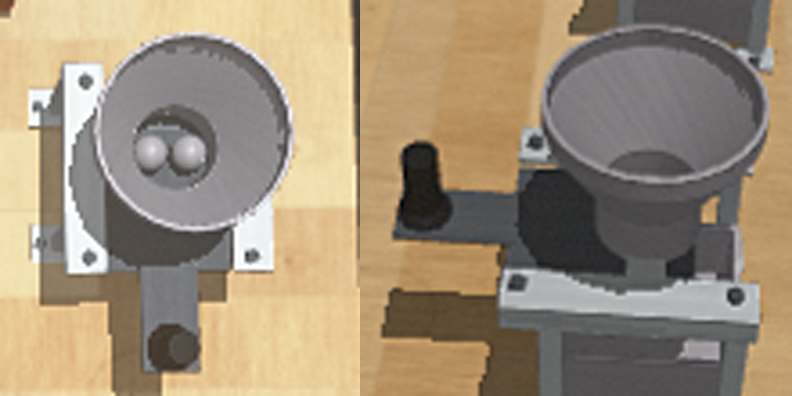

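The zoom shows the knob's top disc at top (330.8,236.4) and side (241.7,241.7). The rim centre is at top (334,176.5) and side (306.8,229.2).

```bash
python3 - <<'E'
from h import *
t=eyes.camera("top");s=eyes.camera("side")
def tri(a,b):
    (o,d),(q,e)=ray(t,*a),ray(s,*b);k=np.linalg.lstsq(np.c_[d,-e],q-o,rcond=None)[0]
    A,B=o+d*k[0],q+e*k[1];return np.round((A+B)/2,4),np.linalg.norm(A-B)
print(tri((330.8,236.4),(241.7,241.7)),at_z(t,330.8,236.4,.142),at_z(s,241.7,241.7,.142))
print(tri((334,176.5),(306.8,229.2)),at_z(t,334,176.5,.19),at_z(s,306.8,229.2,.19))
k=at_z(t,330.8,236.4,.142)[:2]/2+at_z(s,241.7,241.7,.142)[:2]/2
r=at_z(t,334,176.5,.19)[:2]/2+at_z(s,306.8,229.2,.19)[:2]/2
d=k-r;print(k,r,np.linalg.norm(d),np.degrees(np.arctan2(d[1],d[0])))
# tongue edges direction from top, z=.0965
for P in((280+141/3.6,140+268/3.6),(280+143/3.6,140+372/3.6),(280+200/3.6,140+268/3.6),(280+200/3.6,140+370/3.6)): print(at_z(t,*P,.0965))
from scipy.spatial.transform import Rotation as R
print(R.from_quat(sensors.read_state()["eef_rot"]).as_matrix().round(3),sensors.read_state()["time"])
E
```

```text
(array([0.5185, 0.0039, 0.1404]), np.float64(6.626126493469308e-06)) [0.51848728 0.0042384  0.142     ] [0.51885655 0.0023945  0.142     ]
(array([0.6381, 0.0028, 0.1828]), np.float64(0.0005402231896714496)) [0.63721426 0.00429047 0.19      ] [ 0.63776227 -0.00485009  0.19      ]
[0.51867192 0.00331645] [ 6.37488267e-01 -2.79809187e-04] 0.11887076113134293 178.26633774803548
[0.56740184 0.02070662 0.0965    ]
[0.50354713 0.02068034 0.0965    ]
[ 0.56713021 -0.01586754  0.0965    ]
[ 0.50442798 -0.01447591  0.0965    ]
[[-0.909  0.418  0.   ]
 [ 0.418  0.909  0.   ]
 [ 0.     0.    -1.   ]] 0.7
```

The measurements agree with the sizes given. The knob is at about (0.5187, 0.0033), with a yaw of about -1° and roughly 4 mm of travel already. I'll close along y so the gripper's long body stays clear of the funnel.

>>> arm_command(steps=[{"slide": [0.016, -0.035, 0.003], "rot": [0, 0, 1.5], "grip": 1}, {"slide": [0.016, -0.035, 0.003], "rot": [0, 0, 1.5], "grip": 1}, {"slide": [0.016, -0.035, 0.003], "rot": [0, 0, 1.5], "grip": 1}, {"slide": [0.016, -0.035, 0.003], "rot": [0, 0, 1.5], "grip": 1}, {"slide": [0.016, -0.035, 0], "rot": [0, 0, 1.5], "grip": 1}, {"slide": [0.016, -0.035, 0], "rot": [0, 0, 1.5], "grip": 1}, {"slide": [0.016, -0.035, 0], "rot": [0, 0, 1.5], "grip": 1}, {"slide": [0.016, -0.035, 0], "rot": [0, 0, 1.5], "grip": 1}], newtons=30)

```text
time: 1.7
ee_pos: [0.3894, 0.2867, 0.2348]
eef_rot: [0.11, 0.994, 0.0, 0.0]
ft_force: [0.7, 0.2, -0.6]
width: 0.0872
grip_force: 0.0
```

>>> arm_command(steps=[{"slide": [0.016, -0.035, 0], "rot": [0, 0, 1.5], "grip": 1}, {"slide": [0.016, -0.035, 0], "rot": [0, 0, 1.5], "grip": 1}, {"slide": [0.016, -0.035, 0], "rot": [0, 0, 1.5], "grip": 1}, {"slide": [0.016, -0.035, 0], "rot": [0, 0, 1.5], "grip": 1}, {"slide": [0.016, -0.035, 0], "rot": [0, 0, 1.5], "grip": 1}, {"slide": [0.016, -0.035, 0], "rot": [0, 0, 1.5], "grip": 1}, {"slide": [0.016, -0.035, 0], "rot": [0, 0, 1], "grip": 1}, {"slide": [0, 0, 0], "rot": [0, 0, 0], "grip": 1}])

```text
time: 2.7
ee_pos: [0.5017, 0.0399, 0.2348]
eef_rot: [0.026, 1.0, -0.0, 0.0]
ft_force: [-0.3, 1.1, -0.2]
width: 0.087
grip_force: 0.0
```

>>> arm_command(steps=[{"slide": [0.0085, -0.0185, 0], "rot": [0, 0, 1], "grip": 1}, {"slide": [0.0085, -0.018, 0], "rot": [0, 0, 1], "grip": 1}, {"slide": [0, 0, -0.02], "grip": 1}, {"slide": [0, 0, -0.02], "grip": 1}, {"slide": [0, 0, -0.02], "grip": 1}, {"slide": [0, 0, -0.02], "grip": 1}, {"slide": [0, 0, 0], "grip": 1}, {"slide": [0, 0, 0], "grip": 1}])

```text
schema error: expected keys rot, slide, grip
```

```bash
python3 - <<'E'
from h import *
s=eyes.camera("side");cv2.imwrite("pics/s1.png",cv2.resize(s["pixels"][150:330,150:390,::-1],None,fx=3,fy=3,interpolation=cv2.INTER_CUBIC))
st=sensors.read_state();print(st["ee_pos"],proj(s,st["ee_pos"]))
E
```

```text
[0.50117218 0.04196409 0.23464202] (np.float64(231.87045625220463), np.float64(188.6461954217058))
```

View pics/s1.png

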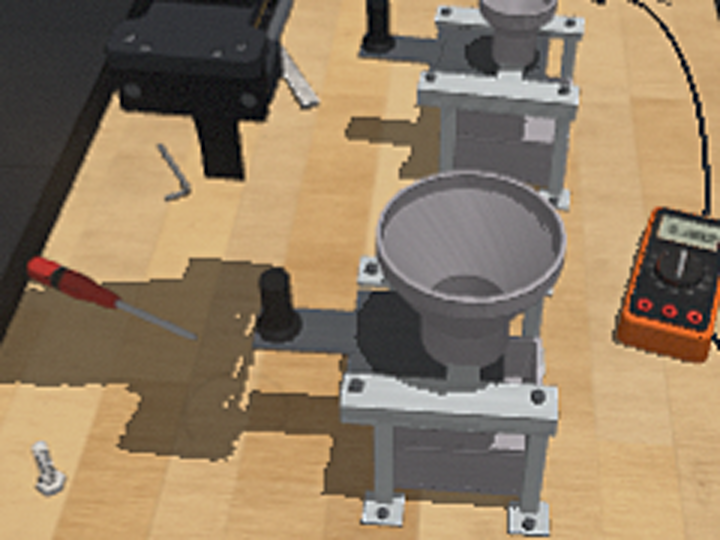

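The move was refused because every row needs all three keys. The picture shows the gripper still above and before the knob (knob about (275,300) in the crop), and nothing has been touched. I'll resend it with all the keys.

>>> arm_command(steps=[{"slide": [0.0085, -0.0185, 0], "rot": [0, 0, 1], "grip": 1}, {"slide": [0.0085, -0.019, 0], "rot": [0, 0, 1], "grip": 1}, {"slide": [0, 0, -0.02], "rot": [0, 0, 0], "grip": 1}, {"slide": [0, 0, -0.02], "rot": [0, 0, 0], "grip": 1}, {"slide": [0, 0, -0.02], "rot": [0, 0, 0], "grip": 1}, {"slide": [0, 0, -0.015], "rot": [0, 0, 0], "grip": 1}, {"slide": [0, 0, 0], "rot": [0, 0, 0], "grip": 1}, {"slide": [0, 0, 0], "rot": [0, 0, 0], "grip": 1}])

```text
time: 3.75
ee_pos: [0.5184, 0.0057, 0.1603]
eef_rot: [0.006, 1.0, 0.0, 0.0]
ft_force: [0.4, 0.4, 0.9]
width: 0.0871
grip_force: 0.0
```

```bash
python3 - <<'E'
from h import *
s=eyes.camera("side");cv2.imwrite("pics/s2.png",cv2.resize(s["pixels"][150:330,150:390,::-1],None,fx=3,fy=3,interpolation=cv2.INTER_CUBIC))
st=sensors.read_state();print(st["ee_pos"],st["eef_rot"],st["ft_force"],(np.array(proj(s,st["ee_pos"]))-150)*3)
E
```

```text
[0.51847866 0.00565199 0.16041325] [5.86903502e-03 9.99982574e-01 2.04614875e-04 6.02999913e-04] [-0.343381   -0.0086956  -0.29379188] [273.29182109 250.02672456]
```

View pics/s2.png

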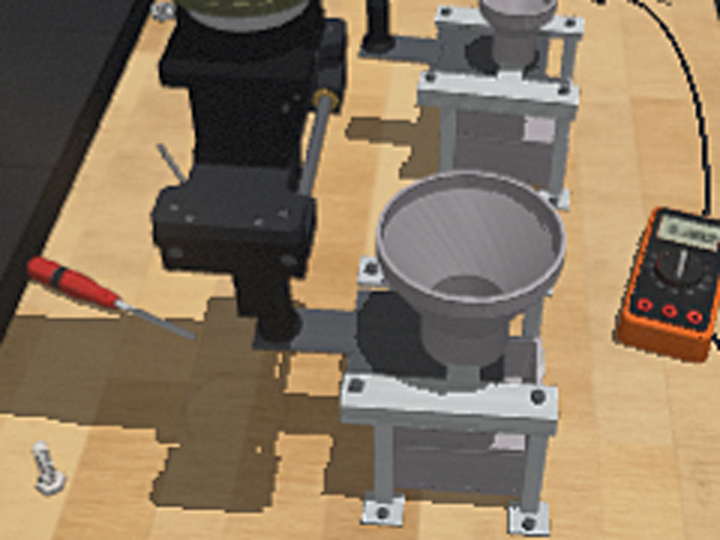

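The near finger hangs at crop (258,290), in front of the knob at (275,300). That is where perspective should put a finger 50 mm nearer the camera, so the alignment is good. Next I descend and close.

>>> arm_command(steps=[{"slide": [0, -0.002, -0.016], "rot": [0, 0, 0], "grip": 1}, {"slide": [0, 0, -0.016], "rot": [0, 0, 0], "grip": 1}, {"slide": [0, 0, -0.016], "rot": [0, 0, 0], "grip": 1}, {"slide": [0, 0, 0], "rot": [0, 0, 0], "grip": 1}, {"slide": [0, 0, 0], "rot": [0, 0, 0], "grip": 0}, {"slide": [0, 0, 0], "rot": [0, 0, 0], "grip": 0}, {"slide": [0, 0, 0], "rot": [0, 0, 0], "grip": 0}, {"slide": [0, 0, 0], "rot": [0, 0, 0], "grip": 0}], newtons=30)

```text
time: 4.8
ee_pos: [0.5181, 0.0034, 0.1118]
eef_rot: [0.006, 1.0, 0.0, 0.0]
ft_force: [0.2, -0.1, -0.5]
width: 0.0551
grip_force: 0.0
```

>>> arm_command(steps=[{"slide": [0, 0, 0], "rot": [0, 0, 0], "grip": 0}, {"slide": [0, 0, 0], "rot": [0, 0, 0], "grip": 0}, {"slide": [0, 0, 0], "rot": [0, 0, 0], "grip": 0}, {"slide": [0, 0, 0], "rot": [0, 0, 0], "grip": 0}, {"slide": [0, 0, 0], "rot": [0, 0, 0], "grip": 0}, {"slide": [0, 0, 0], "rot": [0, 0, 0], "grip": 0}, {"slide": [0, 0, 0], "rot": [0, 0, 0], "grip": 0}, {"slide": [0, 0, 0], "rot": [0, 0, 0], "grip": 0}])

```text
time: 5.8
ee_pos: [0.518, 0.0045, 0.1116]
eef_rot: [0.006, 1.0, 0.001, 0.0]
ft_force: [0.2, 4.9, -0.6]
width: 0.0184
grip_force: 30.0
```

>>> arm_command(steps=[{"slide": [-0.008, 0.001, 0], "rot": [0, 0, 0], "grip": 0}, {"slide": [-0.008, 0, 0], "rot": [0, 0, 0], "grip": 0}, {"slide": [-0.008, 0, 0], "rot": [0, 0, 0], "grip": 0}, {"slide": [-0.008, 0, 0], "rot": [0, 0, 0], "grip": 0}, {"slide": [-0.008, 0.001, 0], "rot": [0, 0, 0], "grip": 0}, {"slide": [-0.008, 0, 0], "rot": [0, 0, 0], "grip": 0}, {"slide": [-0.008, 0, 0], "rot": [0, 0, 0], "grip": 0}, {"slide": [0, 0, 0], "rot": [0, 0, 0], "grip": 0}])

```text
time: 6.8
ee_pos: [0.4607, 0.0044, 0.1115]
eef_rot: [0.006, 1.0, -0.0, -0.001]
ft_force: [-2.3, -5.6, 2.1]
width: 0.0183
grip_force: 30.0
```

>>> arm_command(steps=[{"slide": [-0.002, -0.001, 0], "rot": [0, 0, 0], "grip": 0}, {"slide": [-0.002, 0, 0], "rot": [0, 0, 0], "grip": 0}, {"slide": [-0.002, 0, 0], "rot": [0, 0, 0], "grip": 0}, {"slide": [0, 0, 0], "rot": [0, 0, 0], "grip": 0}, {"slide": [0, 0, 0], "rot": [0, 0, 0], "grip": 0}, {"slide": [0, 0, 0], "rot": [0, 0, 0], "grip": 0}, {"slide": [0, 0, 0], "rot": [0, 0, 0], "grip": 0}, {"slide": [0, 0, 0], "rot": [0, 0, 0], "grip": 0}])

```text
time: 7.8
ee_pos: [0.4575, 0.0043, 0.1116]
eef_rot: [0.006, 1.0, -0.0, 0.002]
ft_force: [10.9, -2.8, -11.0]
width: 0.0188
grip_force: 30.0
```

```bash
python3 - <<'E'
from h import *
t=eyes.camera("top");s=eyes.camera("side")
f=lambda i:cv2.resize(i,None,fx=3.3,fy=3.3,interpolation=cv2.INTER_CUBIC)
cv2.imwrite("pics/z2.png",np.hstack([f(t["pixels"][140:290,280:380,::-1]),f(s["pixels"][200:350,200:340,::-1])]))
st=sensors.read_state();print(st["ee_pos"],st["ft_force"],st["width"])
E
```

```text
[0.45745513 0.00435921 0.11163077] [ 11.47508343  -1.72073153 -10.16059057] 0.018778733508557997
```

View pics/z2.png

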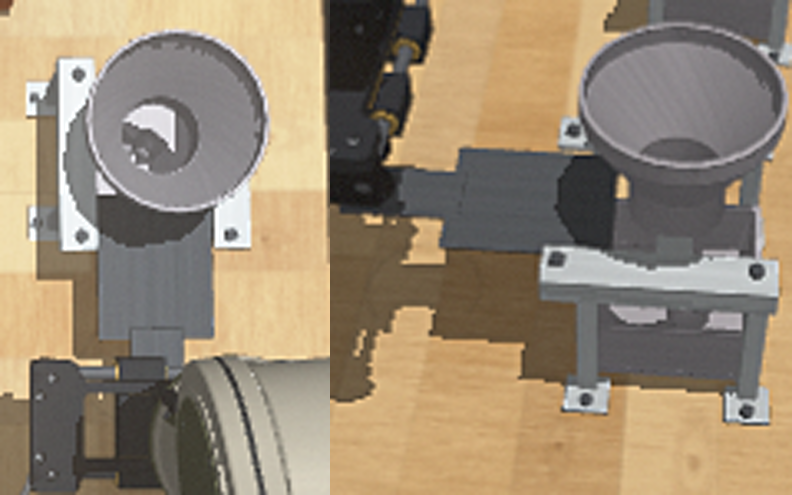

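The gate is at its stop: 11 N of reaction, and the knob is where the stop should put it. The throat at (155,140) shows the white tray through it and no balls resting. I'll ease off, let go and rise.

>>> arm_command(steps=[{"slide": [0.001, 0, 0], "rot": [0, 0, 0], "grip": 0}, {"slide": [0, 0, 0], "rot": [0, 0, 0], "grip": 0.9}, {"slide": [0, 0, 0], "rot": [0, 0, 0], "grip": 0.9}, {"slide": [0, 0, 0], "rot": [0, 0, 0], "grip": 0.9}, {"slide": [0, 0, 0], "rot": [0, 0, 0], "grip": 0.9}, {"slide": [0, 0, 0], "rot": [0, 0, 0], "grip": 0.9}, {"slide": [0, 0, 0], "rot": [0, 0, 0], "grip": 0.9}, {"slide": [0, 0, 0], "rot": [0, 0, 0], "grip": 0.9}])

```text
time: 8.9
ee_pos: [0.457, 0.0044, 0.1116]
eef_rot: [0.006, 1.0, 0.0, -0.0]
ft_force: [-0.5, -0.3, -0.0]
width: 0.0759
grip_force: 0.0
```

>>> arm_command(steps=[{"slide": [0, 0, 0.01], "rot": [0, 0, 0], "grip": 0.9}, {"slide": [0, 0, 0.015], "rot": [0, 0, 0], "grip": 0.9}, {"slide": [0, 0, 0.02], "rot": [0, 0, 0], "grip": 0.9}, {"slide": [0, 0, 0.03], "rot": [0, 0, 0], "grip": 0.9}, {"slide": [0, 0, 0.03], "rot": [0, 0, 0], "grip": 0.9}, {"slide": [0, 0.03, 0.02], "rot": [0, 0, 0], "grip": 0.9}, {"slide": [0, 0.04, 0], "rot": [0, 0, 0], "grip": 0.9}, {"slide": [0, 0.04, 0], "rot": [0, 0, 0], "grip": 0.9}])

```text
time: 9.9
ee_pos: [0.4572, 0.1156, 0.2382]
eef_rot: [0.006, 1.0, 0.001, 0.001]
ft_force: [0.8, -0.7, -1.0]
width: 0.0782
grip_force: 0.0
```

```bash
python3 - <<'E'
from h import *
t=eyes.camera("top");s=eyes.camera("side")
f=lambda i:cv2.resize(i,None,fx=3.3,fy=3.3,interpolation=cv2.INTER_CUBIC)
cv2.imwrite("pics/z3.png",np.hstack([f(t["pixels"][140:290,280:380,::-1]),f(s["pixels"][200:350,200:340,::-1])]))
for n,p in(("t",t),("s",s)): print(n,[(np.round(d["bbox"]),round(d["conf"],2)) for d in eyes.look_for("ball_1_center",p)])
st=sensors.read_state();print(st["ee_pos"],st["ft_force"],st["width"],st["time"])
E
```

```text
t [(array([322., 178., 328., 187.]), 0.48)]
s [(array([303., 297., 311., 299.]), 0.42)]
[0.45707477 0.11455914 0.23739948] [ 1.0938118  -0.60503977  0.82096878] 0.07838033009145295 10.1
```

View pics/z3.png

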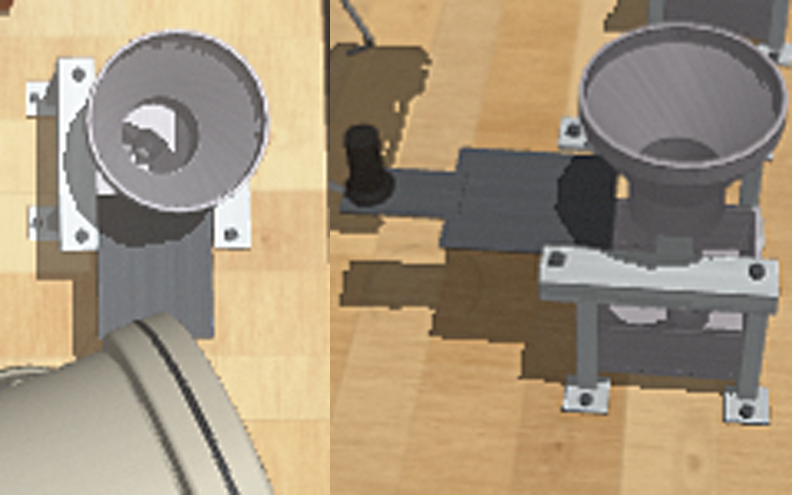

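```bash
python3 - <<'E'
from h import *
s=eyes.camera("side");a,b=at_z(s,241.7,241.7,.142),at_z(s,209.7,240.3,.142);print(a,b,a-b)
print(sensors.read_state()["ft_force"]);print(order.close_job())
E
```

```text
[0.51885655 0.0023945  0.142     ] [0.45884777 0.00123233 0.142     ] [0.06000879 0.00116217 0.        ]
[0.0594432  0.00906357 0.05689002]
the job is handed in; nothing more can be done
None
```

The large gate is drawn out to its end stop, the knob is released and the arm is clear; the throat is empty, though I saw only one ball in the tray; the small gate was never touched, and the job was handed in at about 10 s without the verdict being shown.

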